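# Let the drink can out of the two-lane can rack

### The arm

A 6-joint arm with a two-finger parallel gripper is mounted at the origin on a cart in front of the work surface, level with it; the furniture and walls round the work are solid. World frame = base frame: x ahead of the robot, y to its left, z up, the work surface at z = 0. Lengths are in m, angles in degrees, forces in N, time in s.
With the tool pointing down it reaches from about 0.4 to 0.825 m from the base axis. Payload 7 kg.
Tool frame: the origin (TCP) lies between the finger pads; the fingertips stand 19 mm ahead of it and the grasp point (between the pads) is the TCP; z points along the fingers, y is the line along which they close (so a half turn about z gives the same grasp; the last joint's range is limited). The gripper opens to 88 mm and grips with 3 to 60 N. Pads are 19 mm wide; open, the fingers measure 130 mm over their backs; the gripper's body (78 mm by 193 mm) begins 47 mm behind the grasp point.
Start: joints at [-48.466, 20.546, 0.682, 0, -70.136, -16.507], TCP at [0.286, -0.612, 0.246] pointing down, gripper open.
Joint ranges: [-176.03, 176.03], [-82.01, 121.73], [-58.28, 71.71], [-173.87, 95.51], [-174.79, -0.11], [-173.66, 173.66]. Speed limits (degrees/s): [136.94, 136.94, 172.46, 180, 180, 180].

### API

Orientations are given as [roll, pitch, yaw] about the fixed x, y, z axes, in that order (R = Rz(yaw) Ry(pitch) Rx(roll)).
In Python, from plant import get_obs, snapshot, close_job, spot_in, spot_point gives the robot as it stands.
- The arm moves only by the tool play_rows, never from a script. Its argument "plan" is a list of rows, each a list of 6 numbers: the shift along the tool's x, y, z in cm, then the turn, a rotation vector about the tool's x, y, z in degrees. A call has 1 to 20 rows; each row shifts and turns the commanded pose from where the row before left it, along the tool's axes as they then stand; what a row does not reach is not made up. A row lasts 1/12 s, in which the tool goes at most 41.7 mm and 7.16 degrees, less where a joint would pass 70% of its speed; a pose out of reach is approached as far as the arm can. A call is refused whole if a number of a shift passes 4.17 or a number of a turn 7.16, either way. A call with a gripper value outside its range is refused whole. "grip" is the finger opening in cm, from 0 to 8.76, set as the call begins (left out, the last holds). The fingers move at their own pace and stop on an object; the grip force is fixed at half the most. Time passes only in rows, so rows that do not move let the fingers close. It gives the time, the measured TCP pose, the force, the opening and the grip force at its end, in the units of the state.
- get_obs(): the state, without advancing time (a new reading comes with each control period).
- snapshot(name): name is "scene" or "top"; returns a dict with "frame" (420x560x3 uint8, red, green, blue), "fx", "fy", "cx", "cy" (pixels), "position" and "attitude" of the camera in the world. Camera axes: x right, y down, z forward; pixel columns grow to the right and rows downward; lengths in m; the calibration is good to about 2 mm. A picture is of the moment at which its call begins. There is no depth.
- close_job(): hands the job in; it is judged then, once.
Trained networks look in the newest picture that a camera, given by its name, has taken for a name from the list of things; names that differ only in an ending like _2 or _b are one class to them, and where a whole thing is asked for, a point or a joint stands for the part that bears it (a point fixed in the world has none). Each returns a list of dicts, best first, with "score" (0 to 1); they miss things now and then, are a little off and sometimes report something else, mostly with a low value. They report only what shows in the picture. A call takes as long as a camera call.
- spot_in(camera, thing): "position" ([x, y, z] in m, in world coordinates, good to about 4 mm: the middle of the surface that is visible of it).
- spot_point(camera, thing): "position" ([x, y, z] in m, in world coordinates, good to about 4 mm: a listed point, or the origin of a listed thing).
The state is a dict: "clock": time; "joint_pos": joint angles; "qvel": joint speeds; "tau": joint torques, N m; "tool_pos": TCP position; "orientation": TCP orientation; "force": force on the tool from outside, world axes, zero at the start; "moment": the same for the moment, N m; "opening": finger opening in m; "gripper_force": force on a finger pad.
Only numpy, scipy, OpenCV 4.12 (cv2) and the standard library are available. Lean on these libraries where they do the work, as an engineer would, in place of code of your own. Each camera call takes 0.05 s, during which the arm holds its last target. There are 200 camera calls.

### The job

Let the slim drink can roll out of the can rack: with your fingers, press down the front paddle of the rocker lever over the lane that holds the drink can, and keep it pressed down until the can has rolled under the lifted gate and lies in the trough at the front, then let the lever come back up so that the gate is shut again. Do not touch or pick up the can or the tin, leave the other lever alone so that the fat food tin stays behind its gate, and leave the things around the rack where they stand.

Things in the scene. Friction and masses are not known exactly. Their poses are not given: they have to be found in the camera images.
- rack: Fixed can rack, light wood and aluminium, 286 mm deep, 333 wide, 138 high. Origin on the worktop, mid-width; x points from front to back (-153 to +133 mm), y to the left seen from the front, z up. Two lanes centred at y = +79.5 (left) and -79.5 mm (right), open on top, slope down to the front. A steel axle on which both levers rock crosses at x = -70, z = 125 mm.
- trough (a point): Middle of the floor of the level trough across the rack's front (rack x = -105, y = 0, z = 8 mm). The trough runs from rack x = -147 to -60 mm behind a front lip 42 mm high.
- can_lever (a joint): Rocker lever over the lane with the drink can (left or right). 0 rad: at rest, gate shut; grows as the front paddle is pressed, to a hard stop at 0.45. A spring brings it back to 0; the press takes about 3 N at first, 6 N at the stop. Its gate, a steel plate 110 mm wide, hangs from the rear end 111 mm behind the axle and clears the drink can at about 0.3 rad, so press to the stop.
- tin_lever (a joint): The same for the other rocker lever, over the lane with the food tin.
- can_lever_pad (a point): Centre of the top of the drink can lever's paddle (moves with it): a ribbed black plate 34 mm (rack x) by 40 mm (rack y), 85 mm in front of the axle and 15 mm above it at rest (140 mm above the worktop), front edge tilted up 0.22 rad. At the stop this point is 38 mm lower and the front edge tilted down 0.23 rad; it travels on an arc about the axle.
- tin_lever_pad (a point): The same point of the food tin lever's paddle.
- drink_can_center (a point): Centre of the slim metal drink can, 53 mm diameter, 134 mm long, about 0.35 kg, lying across one of the lanes (either one) against its shut gate, in the rear half of the rack. Let out, it rolls into the trough within about a second.
- food_tin_center (a point): Centre of the fat food tin, 75 mm diameter, 110 mm long, lying in the same way in the other lane. It stays there.
- mug: Two-tone blue and white mug, 88 mm wide, 94 mm high, loose bystander at the left of the worktop. Origin at the centre of its underside.
- short_jar: Short clear glass jar with pink contents, 66 mm diameter, 82 mm high, loose bystander in front of the rack. Origin at the centre of its underside.
- jar: Sauce jar with a white lid, 60 mm diameter, 105 mm high, loose bystander in front of the rack. Origin at the centre of its underside.

How it is judged (in metres and radians):
On the way, in this order (a step that is already met when the one before it is completed fails the run):
1. the lever over the drink can's lane is pressed down so that its gate lifts (value of joint can_lever above 0.15 rad).
2. the can lies in the trough while the lever is still held down (x of drink_can_center in the frame of rack between -0.15 and -0.075 m and z of drink_can_center in the frame of rack between 0.02 and 0.045 m and value of joint can_lever above 0.2 rad), for 0.1 s.
At the end, for the whole second after the job is handed in: The drink can lies at rest in the trough (its centre 75 to 150 mm in front of the rack's middle and 20 to 45 mm above the worktop), both levers are back up (under 0.05 rad, gates shut) and the food tin is still behind its gate (x of drink_can_center in the frame of rack between -0.15 and -0.075 m and z of drink_can_center in the frame of rack between 0.02 and 0.045 m and linear speed of drink_can below 0.03 m/s and value of joint each of can_lever, tin_lever below 0.05 rad and x of food_tin_center in the frame of rack above 0.05 m and distance of food_tin_center from where it was at the start of the episode below 0.03 m); the robot touches nothing.
It fails at once if the lever over the food tin's lane is pressed (over 0.12 rad) (value of joint tin_lever above 0.12 rad).
It fails at once if the robot touches the drink can or the food tin (contact force between any of the arm, the fingers and drink_can above 0.5 N or contact force between any of the arm, the fingers and food_tin above 0.5 N).
It fails at once if the drink can is lifted out of the rack (height (world z) of drink_can_center above 0.12 m).
It fails at once if the food tin is let out or moved by more than 30 mm (distance of food_tin_center from where it was at the start of the episode above 0.03 m).
It fails at once if the mug, the short glass jar or the sauce jar is moved by more than 30 mm (distance of any of mug, short_jar, jar from where it was at the start of the episode above 0.03 m).
It also fails if it takes over 29 s, if anything falls off the work surface, if the arm or the gripper's body presses on something with over 40 N, if the wrist force passes 120 N, or if a joint passes its speed limit or range.

## Working session

There is one attempt and no reset: what is moved stays moved. The work goes in short steps, Python scripts to look and compute and a tool call to move; the robot and the scene stay as the last step left them, time stands still between calls to the robot, and variables do not carry over. Pictures are saved under pics/ and viewed, at most 10 in all, crops included, and the job is handed in when it is done.

Besides the shell and the picture viewer there is one more tool, called by a JSON object that holds its "method" and its "body". play_rows: Moves the arm, as the interface text tells. Its arguments: {"type":"object","properties":{"plan":{"type":"array","items":{"type":"array","items":{"type":"number"}}},"grip":{"type":"number"}},"required":["plan"]}

```bash
mkdir -p pics
python3 - <<'E'
from plant import *
import cv2
o=get_obs();print(o['clock'],o['tool_pos'],o['orientation'],o['opening'])
for c in ("scene","top"):
    s=snapshot(c);cv2.imwrite(f"pics/{c}0.png",s["frame"][:,:,::-1])
    print(c,s["position"])
    for t in ("rack","trough","can_lever_pad","tin_lever_pad","drink_can_center","food_tin_center","mug","short_jar","jar"):
        print(t,[( [round(float(v),3) for v in d["position"]],round(float(d["score"]),2)) for d in spot_point(c,t)[:2]])
E
```

```text
0.0 [ 0.28534782 -0.61122426  0.24464099] [ 1.79908045e+02 -7.29902763e-03 -1.54981151e+02] 0.08804911925673128
scene [-0.38177814  0.41056337  0.82065379]
rack [([0.613, -0.007, -0.001], 0.79), ([0.428, 0.428, -0.006], 0.45)]
trough [([0.522, 0.005, 0.01], 0.69), ([0.45, -0.064, 0.137], 0.32)]
can_lever_pad []
tin_lever_pad [([0.476, 0.097, 0.141], 0.79)]
drink_can_center []
food_tin_center [([0.712, 0.059, 0.079], 0.5)]
mug [([0.434, 0.431, -0.007], 0.94)]
short_jar []
jar [([0.52, 0.009, 0.006], 0.69)]
top [0.36360032 0.1047142  1.26545007]
rack [([0.617, -0.009, -0.002], 0.62)]
trough [([0.515, 0.014, 0.01], 0.76), ([0.349, 0.209, -0.002], 0.45)]
can_lever_pad [([0.447, -0.062, 0.138], 0.95)]
tin_lever_pad [([0.479, 0.095, 0.141], 0.84)]
drink_can_center [([0.671, -0.097, 0.068], 0.7)]
food_tin_center [([0.707, 0.059, 0.084], 0.97), ([0.674, -0.099, 0.068], 0.32)]
mug [([0.427, 0.43, -0.004], 0.84)]
short_jar [([0.335, -0.163, 0.001], 0.81)]
jar [([0.349, 0.211, -0.003], 0.73)]
```

View pics/top0.png

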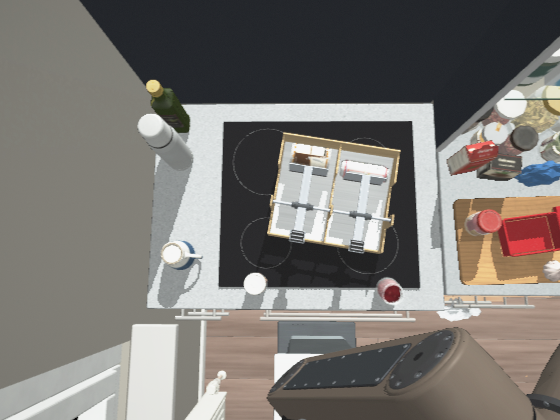

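View pics/scene0.png

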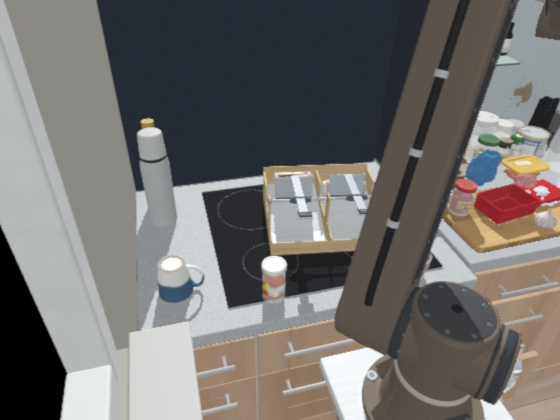

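Top view: the slim can lies in the right lane (about 365,170) with its paddle at (357,246). The tin is in the left lane (310,155) with its paddle at (297,237). The networks agree, and rack yaw comes out at about -10.5°. I'll go above the can paddle with the fingers closed.

{"method": "play_rows", "body": {"plan": [[-1.2,1.3,0,0,0,0],[-2.4,2.7,0,0,0,0],[-2.4,2.7,0,0,0,0],[-2.4,2.7,0,0,0,0],[-2.4,2.7,0,0,0,0],[-2.4,2.7,0,0,0,0],[-2.4,2.7,0,0,0,0],[-2.4,2.7,0,0,0,0],[-2.4,2.7,0,0,0,0],[-2.4,2.7,0,0,0,0],[-2.4,2.7,0,0,0,0],[-2.4,2.7,0,0,0,0],[-2.4,2.7,0,0,0,0],[-2.4,2.7,0,0,0,0],[-2.4,2.7,0,0,0,0],[-2.4,2.7,0,0,0,0],[-0.7,1.1,0,0,0,0],[0,0,0,0,0,7],[0,0,0,0,0,7],[0,0,0,0,0,7]], "grip": 0}}

```text
clock: 2.67
tool_pos: [0.4476, -0.0619, 0.2457]
orientation: [180.0, 0.0, -176.2]
force: [-0.1, -0.3, 0.1]
opening: 0.0008
gripper_force: 0.0
```

{"method": "play_rows", "body": {"plan": [[0,0,0,0,0,7],[0,0,0,0,0,7],[0,0,0,0,0,0.5],[0,0,0,0,0,0],[0,0,0,0,0,0]]}}

```text
clock: 3.08
tool_pos: [0.4475, -0.0626, 0.2457]
orientation: [180.0, 0.0, 169.7]
force: [-0.5, 1.0, -0.0]
opening: 0.0007
gripper_force: 0.0
```

Run:
```python
from plant import *
import cv2, numpy as np
o=get_obs();print(o['clock'],o['tool_pos'],o['orientation'],o['opening'],o['force'])
for c in ("scene","top"):
    s=snapshot(c);cv2.imwrite(f"pics/{c}1.png",s["frame"][:,:,::-1])
    for t in ("rack","can_lever_pad","tin_lever_pad","drink_can_center","food_tin_center"):
        print(c,t,[( [round(float(v),3) for v in d["position"]],round(float(d["score"]),2)) for d in spot_point(c,t)[:2]])
cv2.imwrite("pics/c1.png",cv2.resize(cv2.imread("pics/scene1.png")[130:330,220:480],None,fx=3,fy=3))
```

```text
3.0833 [ 0.44746333 -0.06257973  0.245671  ] [1.79994179e+02 1.25726776e-02 1.69747171e+02] 0.0006555009968491673 [-0.51514473  1.02448548 -0.0260866 ]
scene rack [([0.615, -0.007, -0.005], 0.94)]
scene can_lever_pad [([0.449, -0.064, 0.137], 0.63)]
scene tin_lever_pad [([0.474, 0.092, 0.14], 0.94)]
scene drink_can_center []
scene food_tin_center [([0.713, 0.059, 0.079], 0.74)]
top rack [([0.617, -0.008, -0.0], 0.92)]
top can_lever_pad []
top tin_lever_pad []
top drink_can_center [([0.672, -0.097, 0.071], 0.72)]
top food_tin_center [([0.708, 0.056, 0.082], 0.58)]
```

View pics/c1.png

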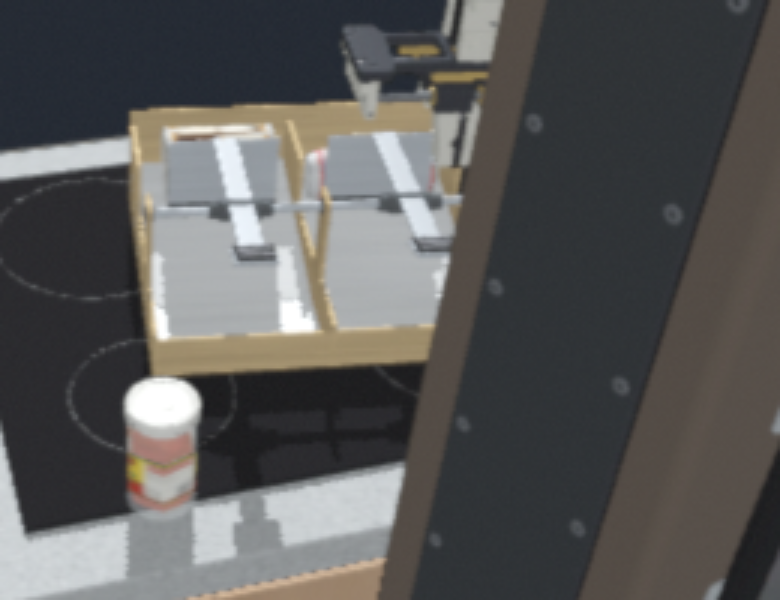

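The scene crop shows the gripper above the right-lane paddle (about 430,242), and both gates are shut. TCP x/y agrees with the pad estimates to 2–4 mm, so I'll press down.

{"method": "play_rows", "body": {"plan": [[0,0,1.5,0,0,0],[0,0,2,0,0,0],[0,0,2,0,0,0],[0,0,1.5,0,0,0],[0,0,0.8,0,0,0],[0,0,0.8,0,0,0],[0,0,0.5,0,0,0],[0,0,0.5,0,0,0],[0,0,0,0,0,0]]}}

```text
clock: 4.43
tool_pos: [0.4477, -0.0626, 0.1494]
orientation: [-180.0, 0.0, 169.5]
force: [-2.0, -0.2, 4.1]
opening: 0.0006
gripper_force: 1.7
```

{"method": "play_rows", "body": {"plan": [[0,0,0.5,0,0,0],[0,0,0.5,0,0,0],[0,0,0.5,0,0,0],[0,0,0.5,0,0,0],[0,0,0.3,0,0,0],[0,0,0,0,0,0]]}}

```text
clock: 4.93
tool_pos: [0.4495, -0.0625, 0.1272]
orientation: [180.0, 0.2, 169.6]
force: [1.6, -1.7, 6.9]
opening: 0.0006
gripper_force: 3.2
```

{"method": "play_rows", "body": {"plan": [[0,0,0.2,0,0,0],[0,0,0.2,0,0,0],[0,0,0,0,0,0],[0,0,0,0,0,0],[0,0,0,0,0,0],[0,0,0,0,0,0],[0,0,0,0,0,0],[0,0,0,0,0,0],[0,0,0,0,0,0],[0,0,0,0,0,0],[0,0,0,0,0,0],[0,0,0,0,0,0],[0,0,0,0,0,0],[0,0,0,0,0,0],[0,0,0,0,0,0],[0,0,0,0,0,0],[0,0,0,0,0,0],[0,0,0,0,0,0],[0,0,0,0,0,0],[0,0,0,0,0,0]]}}

```text
clock: 6.6
tool_pos: [0.4499, -0.0624, 0.1239]
orientation: [179.9, 0.3, 169.6]
force: [1.3, -2.0, 7.5]
opening: 0.0004
gripper_force: 3.4
```

Run:
```python
from plant import *
import cv2, numpy as np
o=get_obs();print(o['clock'],o['tool_pos'],o['force'])
for c in ("scene","top"):
    s=snapshot(c);cv2.imwrite(f"pics/{c}2.png",s["frame"][:,:,::-1])
    for t in ("can_lever_pad","drink_can_center","food_tin_center"):
        print(c,t,[( [round(float(v),3) for v in d["position"]],round(float(d["score"]),2)) for d in spot_point(c,t)[:2]])
a=cv2.resize(cv2.imread("pics/scene2.png")[150:290,250:400],(400,373));b=cv2.resize(cv2.imread("pics/top2.png")[120:270,250:411],(400,373))
cv2.imwrite("pics/c2.png",np.hstack([a,b]))
```

```text
6.6 [ 0.44990344 -0.06242482  0.12392701] [ 1.30936717 -1.952435    7.50548079]
scene can_lever_pad []
scene drink_can_center [([0.486, -0.069, 0.036], 0.77)]
scene food_tin_center [([0.71, 0.058, 0.078], 0.54)]
top can_lever_pad []
top drink_can_center []
top food_tin_center [([0.707, 0.059, 0.078], 0.58), ([0.426, 0.426, -0.004], 0.43)]
```

View pics/c2.png

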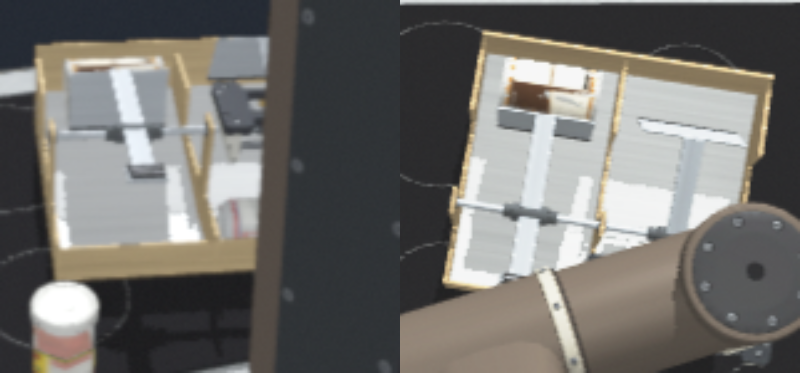

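The crops show the can lying in the trough (left crop, about 237,215; measured at rack x ≈ -0.116, z 0.036) with the gate lifted, and the right lane is empty. The tin hasn't moved. I'll let the lever back up.

{"method": "play_rows", "body": {"plan": [[0,0,-0.4,0,0,0],[0,0,-0.6,0,0,0],[0,0,-0.6,0,0,0],[0,0,-0.6,0,0,0],[0,0,-0.6,0,0,0],[0,0,-0.6,0,0,0],[0,0,-0.8,0,0,0],[0,0,-1.5,0,0,0],[0,0,-2,0,0,0],[0,0,-2,0,0,0],[0,0,-2,0,0,0],[0,0,-1,0,0,0],[0,0,0,0,0,0],[0,0,0,0,0,0],[0,0,0,0,0,0],[0,0,0,0,0,0],[0,0,0,0,0,0]]}}

```text
clock: 8.42
tool_pos: [0.447, -0.0627, 0.2486]
orientation: [-180.0, -0.1, 169.5]
force: [0.3, 1.0, 0.1]
opening: 0.0005
gripper_force: 0.0
```

Run:
```python
from plant import *
import cv2, numpy as np
o=get_obs();print(o['clock'],o['tool_pos'],o['force'])
for c in ("scene","top"):
    s=snapshot(c);cv2.imwrite(f"pics/{c}3.png",s["frame"][:,:,::-1])
    for t in ("can_lever_pad","tin_lever_pad","drink_can_center","food_tin_center"):
        print(c,t,[( [round(float(v),3) for v in d["position"]],round(float(d["score"]),2)) for d in spot_point(c,t)[:2]])
a=cv2.resize(cv2.imread("pics/scene3.png")[150:290,250:400],(400,373));b=cv2.resize(cv2.imread("pics/top3.png")[120:270,250:411],(400,373))
cv2.imwrite("pics/c3.png",np.hstack([a,b]))
```

```text
8.4167 [ 0.44696966 -0.06266958  0.24858883] [0.32348193 0.96704954 0.10016377]
scene can_lever_pad [([0.452, -0.065, 0.137], 0.64)]
scene tin_lever_pad [([0.478, 0.097, 0.141], 0.67)]
scene drink_can_center [([0.489, -0.064, 0.036], 0.81)]
scene food_tin_center [([0.713, 0.056, 0.083], 0.48)]
top can_lever_pad []
top tin_lever_pad []
top drink_can_center []
top food_tin_center [([0.708, 0.06, 0.083], 0.96)]
```

View pics/c3.png

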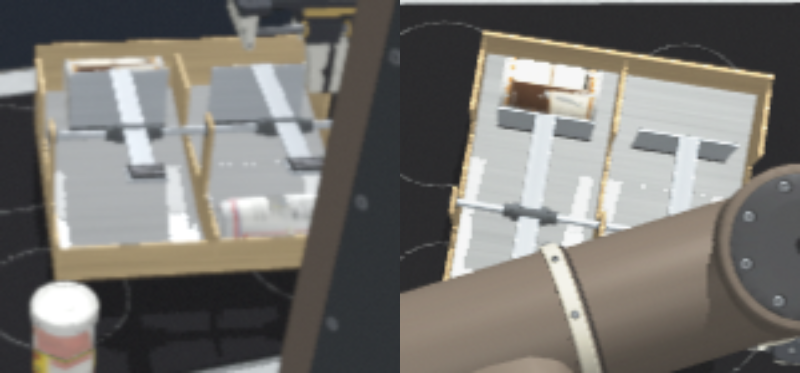

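The can is lying in the trough (left crop, about 265,215). Both gates are shut, both paddles are up at z ≈ 0.14, and the robot is clear, so I'll hand the job in.

```bash
python3 -c "
from plant import *
print(close_job())"
```

```text
the job is handed in; nothing more can be done
None
```

The job is handed in: the drink can lies in the trough, both gates are shut, the tin is still behind its gate and the robot is clear; the judge's verdict was not shown.

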